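Shut a leaking plug tap so that it holds, and set the drip pan

ROBOT

A 6-joint arm with a two-finger parallel gripper is mounted at the origin on the work surface. World frame = base frame: x ahead of the robot, y to its left, z up, the work surface at z = 0. Lengths are in mm, angles in rad, forces in N, time in s.
With the tool pointing down it reaches from about 350 to 975 mm from the base axis. Payload 7.1 kg.
Tool frame: the origin (TCP) lies at the very end of the fingers, on their centre line; the grasp point (between the pads) lies 19 mm behind it (ctrl.grasp_offset is the distance from the TCP to the grasp point, in mm); z points along the fingers, y is the line along which they close (so a half turn about z gives the same grasp; the last joint's range is limited). The gripper opens to 88 mm and grips with 3 to 60 N. Pads are 20 mm wide; open, the fingers measure 115 mm over their backs; the gripper's body (75 mm by 178 mm) begins 61 mm behind the grasp point.
Start: joints at [1.26, 0.423, 1.63, -0, 1.089, -0.019], TCP at [179.766, 598.572, 222.675] pointing down, gripper open.
Joint ranges: [-3, 3], [-0.9, 2.11], [0.09, 2.58], [-1.31, 4.45], [0.11, 2.69], [-2.54, 2.54]. Speed limits (rad/s): [2.39, 2.39, 3.01, 3.14, 3.14, 3.14].

INTERFACE

Orientations are given as a rotation vector (axis times angle).
In Python, from workcell import ctrl, viewer, ticket, models gives the robot as it stands.
- The arm moves only by the tool play_rows, never from a script. Its arguments are lists of equal length, an entry for each row: "dp": the shift along the world's x, y, z in mm, a list of three; "yaw": the turn about the world's z in degrees. In form: {"dp": [[tx, ty, tz], ...], "yaw": [yaw, ...]}. A call has 1 to 8 rows; each row shifts and turns the commanded pose from where the row before left it; what a row does not reach is not made up. A row lasts 1/12 s, in which the tool goes at most 41.7 mm and 7.16 degrees, less where a joint would pass 70% of its speed; a pose out of reach is approached as far as the arm can. A call is refused whole if a number of a shift passes 41.7 or a number of a turn 7.16, either way. A call with a gripper value outside its range is refused whole. "gripper" is the closure, from 0 (fully open) to 1 (shut), set as the call begins (left out, the last holds). The fingers move at their own pace and stop on an object; the grip force is fixed at half the most. Time passes only in rows, so rows that do not move let the fingers close. It gives the time, the measured TCP pose, the force, the opening and the grip force at its end, in the units of the state.
- ctrl.get_obs(): the state, without advancing time (a new reading comes with each control period).
- viewer.get_image(name): name is "scene" or "top" or "wrist"; returns a dict with "pixels" (420x560x3 uint8, red, green, blue), "range_z" (420x560 float32, mm along the optical axis (not along the pixel's ray), 0 where there is no reading), "fx", "fy", "cx", "cy" (pixels), "T" (4x4, takes a point from camera to world coordinates); the wrist camera has in their place "hand_eye" (4x4, takes a point from camera to tool coordinates, whose origin is the TCP and whose axes are the flange's). Camera axes: x right, y up, looking along -z (the intrinsics and any distortion apply to the point x, -y, -z); pixel columns grow to the right and rows downward; lengths in mm; the calibration is good to about 2 mm. A picture is of the moment at which its call begins: read the wrist's pose just before it.
- ticket.close_job(): hands the job in; it is judged then, once.
Trained networks look in a picture, given as the dict that the camera call returned (one of the last four; its "shot" number tells which), for a name from the list of things; names that differ only in an ending like _2 or _b are one class to them, and where a whole thing is asked for, a point or a joint stands for the part that bears it (a point fixed in the world has none). Each returns a list of dicts, best first, with "conf" (0 to 1); they miss things now and then, are a little off and sometimes report something else, mostly with a low value. They report only what shows in the picture. A call takes as long as a camera call. They do not tell look-alikes from the thing itself.
- models.look_for(picture, name): "bbox" ([centre column, centre row, width, height] in pixels, round what is visible of it).
- models.landmark_of(picture, name): "location" ([column, row] in pixels: a listed point, or the origin of a listed thing).
The state is a dict: "t": time; "qpos": joint angles; "qvel": joint speeds; "joint_torque": joint torques, N m; "ee_pos": TCP position; "orientation": TCP orientation; "ft_force": force on the tool from outside, world axes, zero at the start; "moment": the same for the moment, N m; "width": finger opening in mm; "grasp_force": force on a finger pad.
Only numpy, scipy, OpenCV 4.12 (cv2) and the standard library are available. Lean on these libraries where they do the work, as an engineer would, in place of code of your own. Each camera call takes 0.05 s, during which the arm holds its last target. There are 200 camera calls.

TASK

The oil drum's brass tap stands part open and its tapered key has worked loose. Turn the key to shut, bar square across the pipe, bearing down on it as you turn so that it beds tight into its taper with about 2 mm or less left under its collar, and stays so. Slide the drip pan up onto the drum's baseboard so that it stands under the spout, and leave the other things on the bench where they are.

Things in the scene. Friction and masses are not known exactly. Their poses are not given: they have to be found in the camera images.
- keg: grey steel drum, 200 mm in diameter, 280 mm long, top at 294 mm, lying on a wooden cradle, all fixed to the bench. Origin: on the tap's vertical axis at bench height. y axis: along the brass pipe, from the drum (its head is at y -120 mm) out to the spout (+y); x: square across the pipe; z up. The pipe's axis is 125 mm high
- tap_rim (a point): centre of the tap body's top face, on the tap's vertical axis, 150 mm above the bench. The tap body is a brass barrel 41 mm wide, 56 mm high, with an upright tapered bore
- spout (a point): centre of the spout's downward mouth, 80 mm above the bench, 45 mm along the drum's +y from the tap's axis; the spout is 27 mm wide, the top of its bend is at 136 mm
- board_edge (a point): middle of the edge, 10 mm above the bench and 108 mm along the drum's +y from the tap's axis, where the cradle's flat, slippery oil-soaked wooden baseboard (10 mm thick, 200 mm wide in the drum's x, reaching back under tap and drum) ends in a plain bevel: a ramp down to bench level 60 mm further along +y
- key: the tap's loose brass key, 0.25 kg, upright: tapered plug inside the tap, round collar 39 mm wide, 5 mm thick, stem 15 mm thick, T bar on top. Origin: on its axis at the collar's underside, so its height above point tap_rim is the gap under the collar: about 5 mm at first (loose), 0 when the collar meets the tap. x: along the bar, z up its axis
- key_bar (a point): middle of the key's T bar, 34 mm above the key's origin: bar 56 mm long (key's x), 11 mm thick (key's y), 18 mm high. Bar along the pipe: open; square across it (drum's x, either way round): shut. It starts 45 to 80 degrees anticlockwise of shut, seen from above, and can turn either way without stops
- key_plug (a point): on the key's axis, in the plug, 32 mm below its origin. The plug is a cone (radius 12 to 9 mm, 8 percent a side) held by friction alone: pressed straight down, even with 25 N, it stops after some 2 mm; turned while pressed with 15 to 20 N it works down 3 to 4 mm (rocked to and fro under pressure, a little more) and stays when let go. Turning takes up to about 0.5 N m
- pan: plain round aluminium drip pan, 0.2 to 0.3 kg, 110 mm in diameter (rim bead 115 mm), 36 mm high, wall 2.5 mm, open on top. Origin: centre of its underside. It stands on the bench beyond the bevel; on the baseboard its origin is 10 mm above the bench
- jar: bystander: amber glass jar with a dark lid, 68 mm in diameter, 88 mm high. Origin: centre of its underside
- sander: bystander: cork sanding block, 110 x 62 x 30 mm. Origin: centre of its underside
- brush: bystander: flat paint brush lying down, 190 mm long along its x, 52 mm wide, 18 mm high. Origin: on its underside near mid-length
- offcut: bystander: strip of light wood, 150 x 45 x 22 mm. Origin: centre of its underside
Mind the look-alikes: they are no part of the job. Leave any black look-alike of the key alone.

How it is judged (in metres and radians):
At the end, for the whole second after the job is handed in: The key sits in the tap with its bar within 15 degrees of square across the pipe (either way round) and at most 2.5 mm of gap under its collar, at rest; the drip pan stands level on the baseboard, its centre within 28 mm of the spout's axis seen from above, at rest (angle between the x axis of key and the x axis of keg, either way round below 0.26 rad and z of key in the frame of keg between 0.148 and 0.1525 m and horizontal distance between key and tap_rim below 0.004 m and linear speed of each of key, pan below 0.01 m/s and angular speed of key below 0.05 rad/s and horizontal distance between pan and spout below 0.028 m and height (world z) of pan between 0.007 and 0.013 m and angle between pan's own z axis and vertical below 0.06 rad); the robot touches nothing.
It fails at once if a bystander (jar, sanding block, brush or offcut) is moved by more than 30 mm (distance of any of jar, sander, brush, offcut from where it was at the start of the episode above 0.03 m).
It fails at once if the drip pan is tipped over (angle between pan's own z axis and vertical above 0.8 rad).
It also fails if it takes over 72 s, if anything falls off the work surface, if the arm or the gripper's body presses on something with over 40 N, if the wrist force passes 120 N, or if a joint passes its speed limit or range.

## Working session

There is one attempt and no reset: what is moved stays moved. The work goes in short steps, Python scripts to look and compute and a tool call to move; the robot and the scene stay as the last step left them, time stands still between calls to the robot, and variables do not carry over. Pictures are saved under pics/ and viewed, at most 10 in all, crops included, and the job is handed in when it is done.

Besides the shell and the picture viewer there is one more tool, called after ">>>" by a JSON object that holds its "fn" and its "kwargs", one argument or row to a line. play_rows: Moves the arm, as the interface text tells. Its arguments: {"type":"object","properties":{"dp":{"type":"array"},"yaw":{"type":"array"},"gripper":{"type":"number"}},"required":["dp","yaw"]}

```bash
mkdir -p pics; cat > h.py <<'E'
import numpy as np, cv2
from scipy.spatial.transform import Rotation as R
from workcell import ctrl, viewer, ticket, models
def shot(n):
    o=ctrl.get_obs(); p=viewer.get_image(n)
    if 'hand_eye' in p:
        T=np.eye(4);T[:3,:3]=R.from_rotvec(o['orientation']).as_matrix();T[:3,3]=o['ee_pos'];p['TW']=T@p['hand_eye']
    else:p['TW']=np.array(p['T'])
    return p
def save(p,n,s=1,crop=None):
    im=p['pixels'][:,:,::-1]
    if crop: im=im[crop[1]:crop[3],crop[0]:crop[2]]
    cv2.imwrite('pics/'+n,cv2.resize(im,None,fx=s,fy=s))
def ray(p,uv):
    d=np.array([(uv[0]-p['cx'])/p['fx'],-(uv[1]-p['cy'])/p['fy'],-1.]);return p['TW'][:3,3],p['TW'][:3,:3]@d
def atz(p,uv,z):
    c,d=ray(p,uv);return c+d*(z-c[2])/d[2]
def atd(p,uv):
    c,d=ray(p,uv);return c+d*p['range_z'][int(round(uv[1])),int(round(uv[0]))]
def world(p):
    v,u=np.mgrid[:420,:560];d=np.stack([(u-p['cx'])/p['fx'],-(v-p['cy'])/p['fy'],-np.ones(u.shape)],-1)
    return p['TW'][:3,3]+(d@p['TW'][:3,:3].T)*p['range_z'][...,None]
E
python3 - <<'E'
from h import *
np.set_printoptions(precision=1,suppress=True)
H=dict(key_bar=184-0+5,tap_rim=150,spout=80,board_edge=10,pan=0,jar=0,sander=0,brush=0,offcut=0,keg=0,key=155)
ims=[]
for n in ['top','scene']:
    p=shot(n);ims.append(p['pixels'][:,:,::-1]);save(p,n+'.png')
    print(n,p['TW'][:3,3],[k for k in p])
    for k,z in H.items():
        for r in models.landmark_of(p,k)[:3]:
            uv=r['location'];print(k,round(r['conf'],2),np.array(uv),atz(p,uv,z),atd(p,uv))
cv2.imwrite('pics/both.png',cv2.resize(np.hstack(ims),(800,300)))
E
```

```text
top [ 331.2  -63.  1134.5] ['pixels', 'range_z', 'fx', 'fy', 'cx', 'cy', 'T', 'shot', 'TW']
key_bar 0.81 [266.2 213.8] [541.6 -67.8 189. ] [539.6 -67.8 198.3]
key_bar 0.78 [327.1 337.8] [ 305.6 -159.   189. ] [ 303.2 -168.   100.6]
key_bar 0.69 [291.7  93.2] [ 782.9 -137.6  189. ] [ 824.2 -144.4  102.7]
tap_rim 0.95 [266.  216.2] [545.5 -67.3 150. ] [536.4 -67.1 191.9]
spout 0.86 [244.8 224.2] [547.2 -22.   80. ] [537.3 -23.8 128.4]
pan 0.62 [146.9 213.9] [605.2 200.2   0. ] [604.  199.    4.9]
pan 0.31 [268.3 219. ] [571.3 -72.6   0. ] [532.  -71.  185.9]
jar 0.85 [249.4 153. ] [731.3 -41.1   0. ] [707.5 -42.4  67.6]
sander 0.66 [244.8 312.2] [369.   -5.4   0. ] [367.9  -7.1  32.5]
brush 0.81 [180.  140.6] [774.6 118.3   0. ] [768.  115.6  16.9]
offcut 0.43 [362.2 179.4] [ 646.8 -295.4    0. ] [ 568.9 -238.   280.2]
keg 0.73 [266.6 232.5] [540.7 -66.3   0. ] [539.2 -66.3   8.4]
key 0.93 [265.4 218.7] [539.6 -65.7 155. ] [537.  -65.7 167. ]
key 0.91 [323.9 334.1] [ 311.9 -157.2  155. ] [ 310.8 -162.6   99.3]
key 0.75 [300.1 147.9] [ 679.3 -146.6  155. ] [ 705.9 -153.    80. ]
scene [
[... 513 characters left out ...]
. 219.] [438.   33.3  80. ] [397.5  10.6  32.9]
board_edge 0.69 [326.8 274.5] [548.9  35.4  10. ] [548.6  35.2   9.5]
pan 0.78 [378.9 344.3] [602.5 196.5   0. ] [603.8 197.    2.3]
jar 0.68 [233.8 314.7] [732.  -38.8   0. ] [753.  -13.1  49.3]
brush 0.6 [281.3 378.7] [767.1 111.5   0. ] [772.6 116.4  14.2]
offcut 0.59 [178.4 229.7] [ 661.4 -281.     0. ] [ 672.4 -263.6   21.4]
keg 0.73 [288.9 249.3] [543.6 -68.1   0. ] [552.2 -60.7  13.3]
keg 0.21 [327.7 274.6] [541.4  32.6  -0. ] [549.   37.6  11.7]
key 0.78 [198.3 258.1] [760. -81. 155.] [ 716.6 -144.4   64.9]
key 0.72 [147.9 294.8] [862.4 -83.8 155. ] [ 833.8 -145.    68.4]
key 0.71 [324.8 155.2] [407.7 -93.3 155. ] [ 314.7 -160.3   62. ]
```

View pics/top.png

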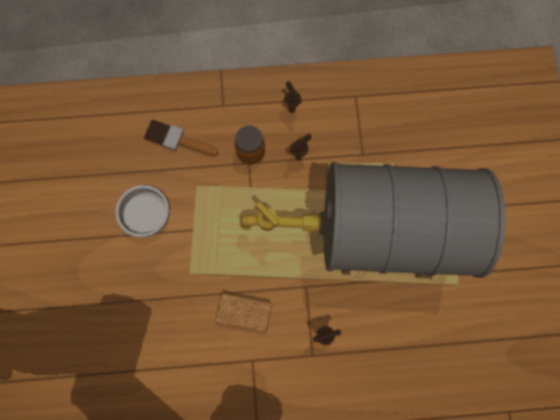

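View pics/scene.png

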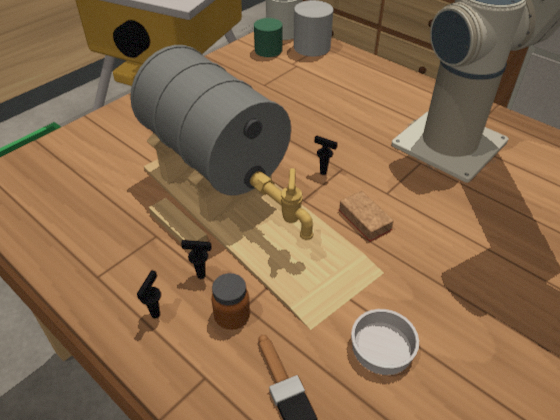

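```bash
python3 - <<'E'
from h import *
np.set_printoptions(precision=3,suppress=True)
p=shot('top');W=world(p)
o=ctrl.get_obs();print(R.from_rotvec(o['orientation']).as_matrix(),o['ft_force'],o['width'])
w=shot('wrist');print(w['hand_eye'],w['fx'])
# board: yellowish pixels at z 7..13
hsv=cv2.cvtColor(p['pixels'],cv2.COLOR_RGB2HSV)
m=(abs(W[...,2]-10)<5)&(W[...,1]<45)&(W[...,1]>-300)&(abs(W[...,0]-545)<140)&(hsv[...,0]>18)
pts=W[m][:,:2]; print(len(pts),cv2.minAreaRect(pts.astype(np.float32)))
r=m.sum(0)
# pipe: z 120..140, narrow
for lo,hi,nm in [(105,145,'pipe'),(180,215,'bar')]:
    mm=(W[...,2]>lo)&(W[...,2]<hi)&(abs(W[...,0]-545)<40)&(W[...,1]>-180)&(W[...,1]<10)
    q=W[mm]; c=q.mean(0); u,s,v=np.linalg.svd(q[:,:2]-c[:2],full_matrices=False); print(nm,len(q),c,v[0],np.degrees(np.arctan2(v[0,1],v[0,0])),s)
mm=(W[...,2]>20)&(W[...,2]<50)&(np.hypot(W[...,0]-604,W[...,1]-198)<80);q=W[mm]
print('pan',len(q),cv2.minEnclosingCircle(q[:,:2].astype(np.float32)),q[:,2].max())
save(p,'crop.png',5,(225,180,335,260))
E
```

```text
[[-0.958  0.288  0.   ]
 [ 0.288  0.958 -0.   ]
 [-0.    -0.    -1.   ]] [ 0.071 -0.113  0.42 ] 87.9797520992774
[[  -0.001    0.961    0.278   75.71 ]
 [   1.       0.001    0.       1.347]
 [  -0.       0.278   -0.961 -162.625]
 [   0.       0.       0.       1.   ]] 320.590264556534
6790 ((535.0325927734375, -126.79537963867188), (368.99566650390625, 200.6802520751953), 83.28523254394531)
pipe 827 [ 533.616 -112.794  135.308] [0.122 0.993] 82.9961483429175 [1446.691  254.18 ]
bar 199 [540.287 -69.541 197.377] [-0.779 -0.626] -141.2141900141416 [226.279  48.143]
pan 584 ((605.398681640625, 202.5212860107422), 58.105098724365234) 42.089155098571155
```

View pics/crop.png

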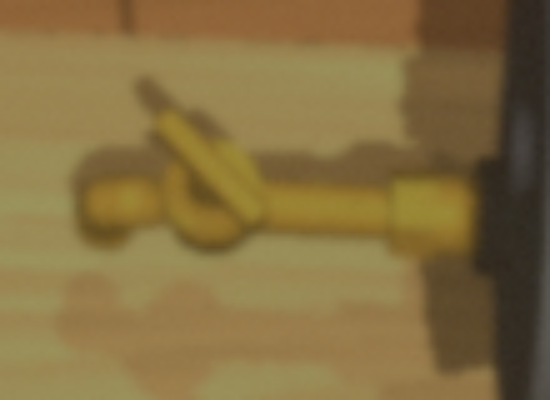

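>>> {"fn": "play_rows", "kwargs": {
  "dp": [
    [20, -37, 5],
    [20, -37, 5],
    [20, -37, 5],
    [20, -37, 5],
    [20, -37, 5],
    [20, -37, 5],
    [20, -37, 5],
    [20, -37, 5]
  ],
  "yaw": [-7, -7, -7, -7, -7, -7, -7, -7]
}}

```text
t: 1.97
ee_pos: [337.6, 305.6, 262.5]
orientation: [1.869, 2.525, 0.001]
ft_force: [1.0, -0.3, 0.2]
width: 88.1
grasp_force: 0.0
```

>>> {"fn": "play_rows", "kwargs": {
  "dp": [
    [20, -37, 5],
    [20, -37, 5],
    [20, -37, 5],
    [20, -37, 5],
    [20, -37, 5],
    [20, -37, 5],
    [20, -37, 5],
    [20, -37, 0]
  ],
  "yaw": [-7, -7, -7, -7, -7, -7, -7, -7]
}}

```text
t: 2.63
ee_pos: [495.8, 13.9, 297.8]
orientation: [2.836, 1.35, 0.003]
ft_force: [0.9, 1.1, -0.2]
width: 87.5
grasp_force: 0.0
```

>>> {"fn": "play_rows", "kwargs": {
  "dp": [
    [20, -37, 0],
    [21, -38, 0],
    [0, 0, 0],
    [0, 0, 0]
  ],
  "yaw": [-6, -6, 0, 0]
}}

```text
t: 2.97
ee_pos: [535.2, -59.1, 296.2]
orientation: [-2.96, -1.051, 0.0]
ft_force: [1.3, -1.0, -0.3]
width: 87.8
grasp_force: 0.0
```

```bash
cat > bar.py <<'E'
from h import *
import sys
np.set_printoptions(precision=1,suppress=True)
o=ctrl.get_obs();print(o['t'],o['ee_pos'],o['ft_force'],o['qpos'])
M=R.from_rotvec(o['orientation']).as_matrix();print('tool y ang',np.degrees(np.arctan2(M[1,1],M[0,1])))
p=shot('wrist');W=world(p)
for k,z in dict(key_bar=189,tap_rim=150,spout=80,key=155).items():
    for r in models.landmark_of(p,k)[:2]:
        uv=r['location'];print(k,round(r['conf'],2),np.array(uv),atz(p,uv,z),atd(p,uv))
ok=p['range_z']>0
for lo,hi,nm in [(112,140,'pipe'),(183,206,'bar'),(152,168,'collar')]:
    mm=ok&(W[...,2]>lo)&(W[...,2]<hi)&(abs(W[...,0]-545)<40)&(W[...,1]>-115)&(W[...,1]<10)
    q=W[mm]
    if len(q)<10: continue
    rc=cv2.minAreaRect(q[:,:2].astype(np.float32));c=q.mean(0); u,s,v=np.linalg.svd(q[:,:2]-c[:2],full_matrices=False); print(nm,len(q),c,np.median(q[:,2]),np.degrees(np.arctan2(v[0,1],v[0,0])),rc)
save(p,sys.argv[1])
E
python3 bar.py w1.png
```

```text
2.9667 [535.2 -59.1 296.2] [ 1.3 -1.  -0.3] [-0.1  0.2  1.7  0.   1.2  0.8]
tool y ang -50.90668862267638
key_bar 0.84 [238.9 362.4] [ 383.3 -126.1  189. ] [ 313.1 -164.5   99.9]
key_bar 0.82 [451.5 116.8] [ 682.8 -115.3  189. ] [ 710.8 -149.4  101.9]
tap_rim 0.69 [235.8 116.1] [570.4  24.4 150. ] [558.8  39.9  10.3]
spout 0.6 [264. 159.] [546.8 -22.5  80. ] [553.3 -20.8 130.6]
key 0.83 [290.  202.3] [539.4 -65.8 155. ] [595.9  -9.7 458.8]
key 0.76 [508.2  24.7] [ 774.7 -110.2  155. ] [ 826.5 -139.3   66.9]
pipe 1247 [544.6 -58.4 132.1] 133.54393359955782 -97.19360999524616 ((546.1116943359375, -63.73360061645508), (106.17082977294922, 29.882699966430664), 82.30557250976562)
bar 830 [543.5 -64.1 197.5] 198.02131136695775 -141.74579027827767 ((542.3344116210938, -65.36080169677734), (55.51853942871094, 11.048736572265625), 38.297637939453125)
collar 703 [542.  -64.6 160.6] 160.48830571491158 -52.00445692133533 ((541.8211059570312, -65.61791229248047), (35.52190017700195, 37.87026596069336), 35.71809005737305)
```

View pics/w1.png

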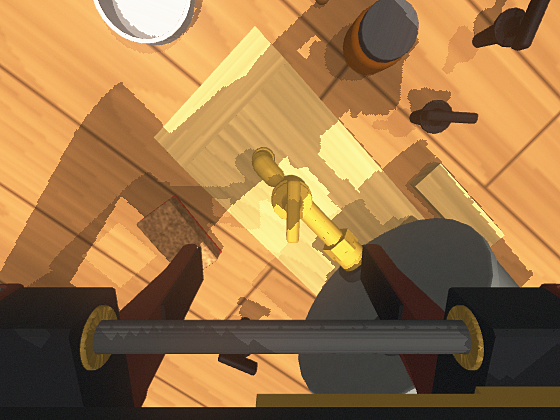

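>>> {"fn": "play_rows", "kwargs": {
  "dp": [
    [0, 0, -15],
    [0, 0, -15],
    [0, 0, -15],
    [0, 0, -15],
    [0, 0, -15],
    [0, 0, 0]
  ],
  "yaw": [0, 0, 0, 0, 0, 0]
}}

```text
t: 3.72
ee_pos: [532.6, -55.8, 219.1]
orientation: [-2.956, -1.058, 0.006]
ft_force: [-1.0, 0.2, -0.4]
width: 87.7
grasp_force: 0.0
```

>>> {"fn": "play_rows", "kwargs": {
  "dp": [
    [5, -5, 0],
    [4.4, -4.7, 0],
    [0, 0, -10],
    [0, 0, -10],
    [0, 0, 0],
    [0, 0, 0]
  ],
  "yaw": [0, 0, 0, 0, 0, 0]
}}

```text
t: 4.22
ee_pos: [543.3, -66.8, 200.6]
orientation: [-2.958, -1.055, 0.003]
ft_force: [0.0, 0.3, -0.2]
width: 87.9
grasp_force: 0.0
```

```bash
python3 bar.py w2.png
```

```text
4.2167 [543.3 -66.8 200.6] [ 0.   0.3 -0.2] [-0.1  0.3  1.8  0.   1.   0.7]
tool y ang -50.72581791534117
key_bar 0.69 [497.2 118.9] [ 674.5 -104.4  189. ] [ 710.  -148.5  100.9]
key_bar 0.68 [280.7 257.4] [542.2 -66.8 189. ] [545.8 -63.9 198.9]
spout 0.9 [245.6 171.4] [548.1 -21.1  80. ] [556.9 -20.5 124.8]
spout 0.6 [283.2 255.3] [506.7 -98.2  80. ] [547.6 -64.2 199. ]
key 0.97 [472.1 118.8] [ 678.4 -109.3  155. ] [ 697.7 -133.3  100.6]
key 0.82 [219.6 396.6] [ 403.  -115.9  155. ] [ 314.9 -159.    63.9]
pipe 2390 [546.4 -57.1 131.7] 133.3336705115916 -97.0935947747203 ((546.6339721679688, -63.903629302978516), (106.2554931640625, 28.990520477294922), 82.9361801147461)
bar 2073 [545.1 -63.1 198.3] 198.23731386133824 -52.76460704243753 ((545.697998046875, -67.4567642211914), (53.9137077331543, 98.6930160522461), 55.98025894165039)
collar 1313 [543.1 -64.8 160.6] 160.49799975224494 -51.22054265840761 ((542.8677368164062, -64.74365234375), (37.04255294799805, 38.02649688720703), 36.48268127441406)
```

>>> {"fn": "play_rows", "kwargs": {
  "dp": [
    [0, 0, -11],
    [0, 0, -11],
    [0, 0, -10],
    [0, 0, 0]
  ],
  "yaw": [0, 0, 0, 0]
}}

```text
t: 4.8
ee_pos: [542.2, -66.6, 166.6]
orientation: [-2.957, -1.055, 0.006]
ft_force: [0.6, 0.7, -0.6]
width: 87.8
grasp_force: 0.0
```

>>> {"fn": "play_rows", "kwargs": {
  "dp": [
    [0, 0, 0],
    [0, 0, 0],
    [0, 0, 0],
    [0, 0, 0],
    [0, 0, 0],
    [0, 0, 0],
    [0, 0, 0],
    [0, 0, 0]
  ],
  "yaw": [0, 0, 0, 0, 0, 0, 0, 0],
  "gripper": 1
}}

```text
t: 5.47
ee_pos: [544.1, -66.9, 169.6]
orientation: [2.959, 1.056, 0.0]
ft_force: [0.7, -0.6, -0.1]
width: 37.8
grasp_force: 0.0
```

>>> {"fn": "play_rows", "kwargs": {
  "dp": [
    [0, 0, 0],
    [0, 0, 0],
    [0, 0, 0],
    [0, 0, 0],
    [0, 0, 0],
    [0, 0, 0],
    [0, 0, 0],
    [0, 0, 0]
  ],
  "yaw": [0, 0, 0, 0, 0, 0, 0, 0]
}}

```text
t: 6.13
ee_pos: [543.1, -65.9, 169.4]
orientation: [-2.957, -1.055, 0.002]
ft_force: [-2.9, 4.2, 4.1]
width: 14.1
grasp_force: 30.0
```

>>> {"fn": "play_rows", "kwargs": {
  "dp": [
    [0, 0, -2],
    [0, 0, 0],
    [0, 0, 0]
  ],
  "yaw": [0, 0, 0]
}}

```text
t: 6.38
ee_pos: [543.2, -65.8, 168.2]
orientation: [-2.957, -1.055, 0.002]
ft_force: [-5.5, 5.9, 10.9]
width: 14.0
grasp_force: 30.0
```

>>> {"fn": "play_rows", "kwargs": {
  "dp": [
    [0, 0, 0],
    [0, 0, 0],
    [0, 0, 0],
    [0, 0, 7],
    [-0.5, 0.6, 8.5],
    [0, 0, 0]
  ],
  "yaw": [0, 0, 0, 0, 0, 0],
  "gripper": 0.7
}}

```text
t: 6.88
ee_pos: [544.7, -66.5, 184.8]
orientation: [2.958, 1.055, 0.004]
ft_force: [-0.2, 0.1, 0.1]
width: 26.0
grasp_force: 0.0
```

>>> {"fn": "play_rows", "kwargs": {
  "dp": [
    [0, 0, 0],
    [0, 0, 0],
    [0, 0, 0],
    [0, 0, 0],
    [0, 0, 0],
    [0, 0, 0],
    [0, 0, 0]
  ],
  "yaw": [0, 0, 0, 0, 0, 0, 0],
  "gripper": 1
}}

```text
t: 7.47
ee_pos: [543.0, -65.7, 182.9]
orientation: [-2.958, -1.056, 0.001]
ft_force: [-3.7, 5.0, 5.5]
width: 11.2
grasp_force: 30.0
```

>>> {"fn": "play_rows", "kwargs": {
  "dp": [
    [-0.5, 0.6, -1.5],
    [0, 0, -1.5],
    [0, 0, 0],
    [0, 0, 0]
  ],
  "yaw": [0, 0, 0, 0]
}}

```text
t: 7.8
ee_pos: [543.4, -65.6, 182.3]
orientation: [2.958, 1.056, 0.001]
ft_force: [-8.1, 2.4, 23.5]
width: 10.6
grasp_force: 30.1
```

>>> {"fn": "play_rows", "kwargs": {
  "dp": [
    [-0.5, 0, 0],
    [-0.5, 0, -0.2],
    [0, 0, -0.3],
    [0, 0, -0.3],
    [0, 0, -0.3],
    [0, 0, 0],
    [0, 0, 0]
  ],
  "yaw": [-3, -3, -3, -3, -3, 0, 0]
}}

```text
t: 8.38
ee_pos: [543.4, -66.1, 181.3]
orientation: [3.07, 0.66, 0.005]
ft_force: [-4.7, 1.3, 21.1]
width: 10.8
grasp_force: 30.0
```

>>> {"fn": "play_rows", "kwargs": {
  "dp": [
    [-0.4, 0, -0.2],
    [-0.3, 0, -0.2],
    [0, 0, -0.2],
    [0, 0, -0.2],
    [0, 0, -0.2],
    [0, 0, 0],
    [0, 0, 0]
  ],
  "yaw": [-3, -3, -3, -3, -3, 0, 0]
}}

```text
t: 8.97
ee_pos: [543.4, -66.6, 180.8]
orientation: [3.129, 0.255, 0.007]
ft_force: [-3.3, -0.1, 22.2]
width: 10.5
grasp_force: 30.1
```

>>> {"fn": "play_rows", "kwargs": {
  "dp": [
    [0, 0, -0.2],
    [0, 0, -0.2],
    [0, 0, -0.2],
    [0, 0, -0.2],
    [0, 0, -0.2],
    [0, 0, 0],
    [0, 0, 0]
  ],
  "yaw": [-3, -3, -3, -3, -3, 0, 0]
}}

```text
t: 9.55
ee_pos: [543.6, -67.1, 180.0]
orientation: [3.135, -0.156, 0.009]
ft_force: [-5.2, -3.5, 24.6]
width: 10.6
grasp_force: 30.0
```

>>> {"fn": "play_rows", "kwargs": {
  "dp": [
    [0, 0, -0.2],
    [0, 0, 0],
    [0, 0, 0],
    [0, 0, -0.1],
    [0, 0, -0.1],
    [0, 0, -0.1],
    [0, 0, -0.1],
    [0, 0, 0]
  ],
  "yaw": [-4, -4, 0, 4, 4, 4, 4, 0]
}}

```text
t: 10.22
ee_pos: [543.6, -66.9, 179.4]
orientation: [3.139, 0.066, 0.009]
ft_force: [-4.2, -2.2, 23.9]
width: 11.3
grasp_force: 31.0
```

>>> {"fn": "play_rows", "kwargs": {
  "dp": [
    [0, 0, -0.1],
    [0, 0, -0.1],
    [0, 0, -0.1],
    [0, 0, -0.1],
    [0, 0, -0.1],
    [0, 0, 0],
    [0, 0, 0]
  ],
  "yaw": [-3, -3, -3, -1, 0, 0, 0]
}}

```text
t: 10.8
ee_pos: [543.8, -66.9, 179.3]
orientation: [3.132, -0.208, 0.009]
ft_force: [-6.0, -2.2, 26.6]
width: 11.7
grasp_force: 31.6
```

>>> {"fn": "play_rows", "kwargs": {
  "dp": [
    [0, 0, 1.5],
    [0, 0, 1.5],
    [0, 0, 0],
    [0, 0, 0]
  ],
  "yaw": [0, 0, 0, 0]
}}

```text
t: 11.13
ee_pos: [543.3, -66.8, 179.5]
orientation: [3.132, -0.209, 0.007]
ft_force: [3.6, -5.1, 3.8]
width: 11.2
grasp_force: 31.1
```

>>> {"fn": "play_rows", "kwargs": {
  "dp": [
    [0, 0, 0],
    [0, 0, 0],
    [0, 0, 0],
    [0, 0, 0],
    [0, 0, 0],
    [0, 0, 5],
    [0, 0, 10],
    [0, 0, 10]
  ],
  "yaw": [0, 0, 0, 0, 0, 0, 0, 0],
  "gripper": 0.5
}}

```text
t: 11.8
ee_pos: [541.2, -65.6, 204.5]
orientation: [-3.134, 0.211, 0.001]
ft_force: [-1.0, 0.5, 0.6]
width: 44.1
grasp_force: 0.0
```

>>> {"fn": "play_rows", "kwargs": {
  "dp": [
    [0, 0, 15],
    [0, 0, 15],
    [0, 0, 15],
    [0, 0, 15],
    [0, 0, 0],
    [0, 0, 0],
    [0, 0, 0]
  ],
  "yaw": [0, 0, 0, 0, 0, 0, 0],
  "gripper": 0
}}

```text
t: 12.38
ee_pos: [541.1, -65.6, 263.6]
orientation: [-3.134, 0.211, 0.0]
ft_force: [0.7, 0.5, -0.6]
width: 86.0
grasp_force: 0.0
```

```bash
python3 bar.py w3.png
```

```text
12.3833 [541.1 -65.6 263.6] [ 0.7  0.5 -0.6] [-0.1  0.3  1.8  0.   1.1  1.6]
tool y ang -97.7138315372837
key_bar 0.95 [285.3 216.2] [545.4 -67.9 189. ] [546.3 -68.  191.9]
key_bar 0.77 [385.  363.8] [ 396.3 -138.2  189. ] [ 311.8 -162.3   98.7]
key 0.86 [342.1  13. ] [ 686.5 -129.8  155. ] [ 700.6 -141.1   99.2]
key 0.85 [378.9 343.7] [ 389.7 -142.3  155. ] [564.6 -90.7 362.6]
pipe 1577 [545.5 -65.3 132.2] 133.83628305920854 82.71724844284553 ((546.5349731445312, -64.01537322998047), (106.27127838134766, 29.100910186767578), 82.57645416259766)
bar 997 [544.1 -65.8 193.4] 193.5909634107676 176.886473965762 ((542.2373046875, -65.62999725341797), (11.0003662109375, 55.73721694946289), 86.86908721923828)
collar 832 [542.9 -66.4 156.2] 156.0679921741019 87.23762826981661 ((542.0203857421875, -65.41767883300781), (37.904945373535156, 36.33699417114258), 84.06314849853516)
```

View pics/w3.png

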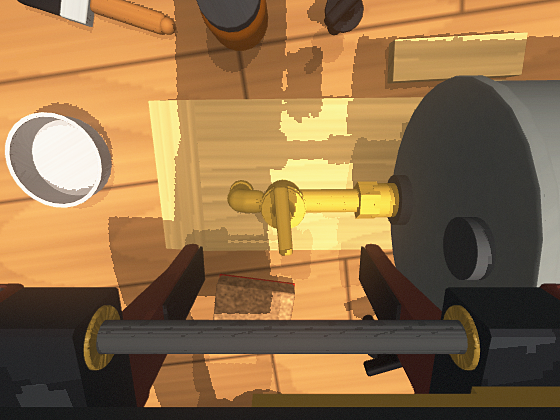

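>>> {"fn": "play_rows", "kwargs": {
  "dp": [
    [7, 30, 0],
    [7, 30, 0],
    [7, 30, 0],
    [7, 30, 0],
    [7, 30, 0],
    [7, 30, 0],
    [7, 30, 0],
    [7, 30, 0]
  ],
  "yaw": [7, 7, 7, 7, 7, 7, 7, 7],
  "gripper": 0.55
}}

```text
t: 13.3
ee_pos: [597.3, 175.8, 263.2]
orientation: [-2.863, -1.294, 0.001]
ft_force: [0.8, 0.5, 0.1]
width: 40.7
grasp_force: 0.0
```

>>> {"fn": "play_rows", "kwargs": {
  "dp": [
    [7, 30, 0],
    [7, 30, 0],
    [7, 30, 0],
    [9, 27, 0],
    [0, 0, 0],
    [0, 0, 0]
  ],
  "yaw": [7, 7, 7, 6, 0, 0]
}}

```text
t: 13.8
ee_pos: [627.0, 292.4, 262.6]
orientation: [-2.487, -1.92, 0.002]
ft_force: [-0.5, -0.5, 0.2]
width: 39.5
grasp_force: 0.0
```

```bash
cat > pan.py <<'E'
from h import *
import sys
from scipy.optimize import least_squares
np.set_printoptions(precision=1,suppress=True)
o=ctrl.get_obs();M=R.from_rotvec(o['orientation']).as_matrix();print(o['t'],o['ee_pos'],o['ft_force'],o['width'],'tool y ang',np.degrees(np.arctan2(M[1,1],M[0,1])))
g=np.array([float(sys.argv[2]),float(sys.argv[3])])
p=shot(sys.argv[4]);W=world(p)
for r in models.landmark_of(p,'pan')[:2]: print(r['conf'],np.array(r['location']),atz(p,r['location'],float(sys.argv[5])))
zr=36+float(sys.argv[5])
d=np.hypot(W[...,0]-g[0],W[...,1]-g[1]);q=W[(p['range_z']>0)&(abs(W[...,2]-zr)<5)&(d<80)&(d>40)]
f=least_squares(lambda c:np.hypot(q[:,0]-c[0],q[:,1]-c[1])-56.5,g,loss='soft_l1');print('pan',len(q),f.x,q[:,2].min(),q[:,2].max())
save(p,sys.argv[1])
E
python3 pan.py p1.png 604 199 wrist 0;python3 pan.py p2.png 604 199 scene 0
```

```text
13.8 [627.  292.4 262.6] [-0.5 -0.5  0.2] 39.45466132481451 tool y ang -14.66365319070775
pan 947 [605.4 206.7] 31.044313054654992 38.65925985435996
13.9 [626.9 290.5 263. ] [-0.3  0.1  0.2] 39.451960587511394 tool y ang -14.805423917203266
0.62 [381.2 347.6] [605.2 203.2   0. ]
0.58 [305.9 232.9] [484.7 -71.5   0. ]
pan 652 [605.7 205.1] 31.032754524687334 39.83380771101133
```

>>> {"fn": "play_rows", "kwargs": {
  "dp": [
    [3, 6, -40],
    [0, 0, -40],
    [0, 0, -40],
    [0, 0, -40],
    [0, 0, -40],
    [0, 0, -30],
    [0, 0, -15],
    [0, 0, 0]
  ],
  "yaw": [0, 0, 0, 0, 0, 0, 0, 0]
}}

```text
t: 14.67
ee_pos: [628.0, 295.2, 15.1]
orientation: [-2.488, -1.916, 0.01]
ft_force: [-1.3, 0.8, -0.4]
width: 39.4
grasp_force: 0.0
```

>>> {"fn": "play_rows", "kwargs": {
  "dp": [
    [0, 0, 0],
    [0, 0, 0]
  ],
  "yaw": [0, 0]
}}

```text
t: 14.83
ee_pos: [632.0, 297.7, 21.2]
orientation: [2.488, 1.917, 0.005]
ft_force: [0.1, 0.3, -0.2]
width: 39.5
grasp_force: 0.0
```

>>> {"fn": "play_rows", "kwargs": {
  "dp": [
    [-2.6, -9.7, -2],
    [-2.6, -9.7, 0],
    [-2.6, -9.7, 0],
    [-2.6, -9.7, 0],
    [-2.6, -9.7, 0],
    [-2.6, -9.7, 0],
    [-2.6, -9.7, 0],
    [-2.6, -9.7, 0]
  ],
  "yaw": [0, 0, 0, 0, 0, 0, 0, 0]
}}

```text
t: 15.5
ee_pos: [609.8, 218.9, 17.2]
orientation: [2.488, 1.918, 0.002]
ft_force: [1.0, 2.9, 2.3]
width: 39.2
grasp_force: 1.5
```

```bash
python3 pan.py p3.png 593 155 scene 0
```

```text
15.5 [609.8 218.9  17.2] [1.  2.9 2.3] 39.21502991620603 tool y ang -14.726708866912583
0.33 [234.4 315.9] [733.1 -36.1   0. ]
pan 355 [597.5 162.6] 31.042349215476747 40.87124309726414
```

>>> {"fn": "play_rows", "kwargs": {
  "dp": [
    [-2, -7.7, 0.4],
    [-2, -7.7, 0.4],
    [-2, -7.7, 0.4],
    [-2, -7.7, 0.4],
    [-2, -7.7, 0.4],
    [-2, -7.7, 0.4],
    [-2, -7.7, 0.4],
    [-2, -7.7, 0.4]
  ],
  "yaw": [0, 0, 0, 0, 0, 0, 0, 0]
}}

```text
t: 16.27
ee_pos: [593.3, 157.3, 20.0]
orientation: [-2.488, -1.919, 0.0]
ft_force: [0.8, 1.5, -1.1]
width: 39.5
grasp_force: 0.5
```

>>> {"fn": "play_rows", "kwargs": {
  "dp": [
    [-2, -7.7, 0.6],
    [-2, -7.7, 0.6],
    [-2, -7.7, 0.6],
    [-2, -7.7, 0.6],
    [-2, -7.7, 0.6],
    [0, 0, 0]
  ],
  "yaw": [0, 0, 0, 0, 0, 0]
}}

```text
t: 16.77
ee_pos: [583.0, 118.1, 23.0]
orientation: [-2.489, -1.917, 0.001]
ft_force: [-0.6, -0.2, -0.6]
width: 39.6
grasp_force: 0.0
```

```bash
python3 pan.py p4.png 569 51 scene 10
```

```text
16.7667 [583.  118.1  23. ] [-0.6 -0.2 -0.6] 39.583817711243924 tool y ang -14.774313950518538
0.95 [324.8 284.6] [570.7  47.8  10. ]
pan 286 [570.7  63.4] 41.02436519729531 50.992741871774
```

View pics/p4.png

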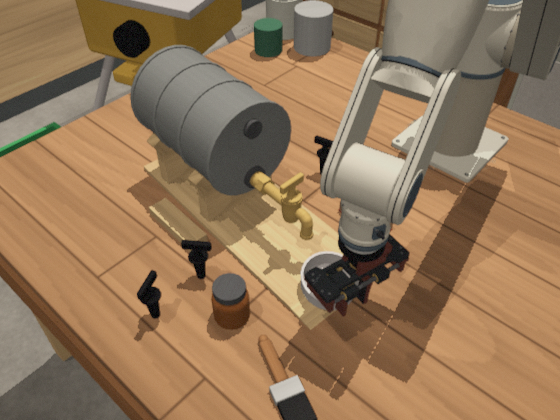

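>>> {"fn": "play_rows", "kwargs": {
  "dp": [
    [-2, -7, 0],
    [-2, -7, 0],
    [-2, -7, 0],
    [-2, -7, 0],
    [-2, -6, 0],
    [-1.5, -4, 0],
    [-1, -3, 0],
    [0, 0, 0]
  ],
  "yaw": [0, 0, 0, 0, 0, 0, 0, 0]
}}

```text
t: 17.53
ee_pos: [570.4, 77.8, 22.7]
orientation: [-2.488, -1.918, 0.002]
ft_force: [0.2, 0.3, -0.0]
width: 39.4
grasp_force: 0.0
```

```bash
python3 pan.py p5.png 555 15 scene 10; python3 pan.py p6.png 555 15 top 10
```

```text
17.5333 [570.4  77.8  22.7] [ 0.2  0.3 -0. ] 39.449846302033905 tool y ang -14.75724403794606
pan 271 [558.1  22. ] 41.01859677779203 50.91035281789368
17.6333 [570.8  78.4  22.8] [ 0.5  0.1 -0.8] 39.35547577992568 tool y ang -14.737098894178189
0.57 [230.1 226. ] [560.1  13.8  10. ]
pan 248 [557.5  16.7] 41.024633333673364 50.93903441093653
```

>>> {"fn": "play_rows", "kwargs": {
  "dp": [
    [-2, -5, 0],
    [-2, -5, 0],
    [-2, -5, 0],
    [-2, -5, 0],
    [-1, -4, 0],
    [-1, -4, 0],
    [-1, -3, 0],
    [0, 0, 0]
  ],
  "yaw": [0, 0, 0, 0, 0, 0, 0, 0]
}}

```text
t: 18.4
ee_pos: [559.8, 46.9, 22.9]
orientation: [-2.488, -1.918, 0.001]
ft_force: [0.2, -0.2, 0.3]
width: 39.5
grasp_force: 0.0
```

>>> {"fn": "play_rows", "kwargs": {
  "dp": [
    [1, 4, 0],
    [4, 16, 0],
    [6, 24, 0],
    [8, 30, 0],
    [8, 30, 10],
    [0, 0, 40],
    [0, 0, 40],
    [0, 0, 40]
  ],
  "yaw": [0, 0, 0, 0, 0, 0, 0, 0]
}}

```text
t: 19.07
ee_pos: [586.3, 152.8, 153.6]
orientation: [-2.485, -1.92, 0.003]
ft_force: [1.2, -0.0, -0.4]
width: 39.5
grasp_force: 0.0
```

>>> {"fn": "play_rows", "kwargs": {
  "dp": [
    [0, 20, 40],
    [0, 20, 20],
    [0, 20, 0],
    [0, 0, 0],
    [0, 0, 0],
    [0, 0, 0]
  ],
  "yaw": [0, 0, 0, 0, 0, 0]
}}

```text
t: 19.57
ee_pos: [586.3, 209.9, 209.3]
orientation: [-2.487, -1.919, 0.003]
ft_force: [0.2, 0.0, -0.6]
width: 39.3
grasp_force: 0.0
```

```bash
python3 pan.py p7.png 548 -15 scene 10; python3 pan.py p8.png 548 -15 top 10; python3 - <<'E'
from h import *
np.set_printoptions(precision=1,suppress=True)
for n in ['scene','top']:
    p=shot(n)
    for k,z in dict(spout=80,key_bar=186,jar=0,sander=0,brush=0,offcut=0).items():
        for r in models.landmark_of(p,k)[:1]: print(n,k,r['conf'],atz(p,r['location'],z))
E
```

```text
19.5667 [586.3 209.9 209.3] [ 0.2  0.  -0.6] 39.3485173595598 tool y ang -14.684501230274101
0.74 [306.5 259.5] [546.5 -18.5  10. ]
pan 428 [546.8 -12.3] 41.104328439829715 49.35595926573228
19.6667 [586.5 209.4 209.1] [-0.9 -0.4 -0.5] 39.65003252031018 tool y ang -14.74725035304123
0.9 [244.5 233.4] [540.8 -17.1  10. ]
pan 354 [546.3 -16.9] 41.09189958101251 50.977695305833095
scene spout 0.98 [539.  -25.6  80. ]
scene key_bar 0.64 [540.6 -64.4 186. ]
scene jar 0.55 [735.5 -39.1   0. ]
scene sander 0.61 [374.4 -12.7  -0. ]
scene brush 0.72 [ 412.4 -173.4    0. ]
scene offcut 0.89 [ 658.6 -281.    -0. ]
top spout 0.85 [546.6 -24.6  80. ]
top key_bar 0.9 [ 682.2 -145.7  186. ]
top jar 0.62 [737.3 -42.3   0. ]
top sander 0.71 [371.3  -6.7   0. ]
top brush 0.76 [774.2 116.7   0. ]
top offcut 0.45 [ 647.8 -289.5    0. ]
```

View pics/p7.png

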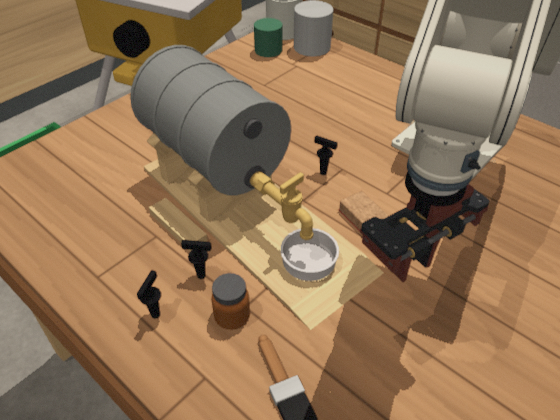

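The picture shows the pan flat on the board under the spout, around pixel (309,255). The key bar lies across the pipe at (291,184), and the bystanders have not moved. The pan is about 8 mm from the spout's axis, so I'm handing in.

```bash
python3 -c "
from workcell import ticket
print(ticket.close_job())"
```

```text
the job is handed in; nothing more can be done
None
```

The job is handed in, though the hand-in gave no verdict: the key is shut about 4° off square with about 1 mm left under its collar, the pan stands on the baseboard about 8 mm from the spout's axis, and the other things on the bench are where they were.

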